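Index a carver's turntable back one notch

ROBOT

A 6-joint arm with a two-finger parallel gripper is mounted at the origin on the work surface. World frame = base frame: x ahead of the robot, y to its left, z up, the work surface at z = 0. Lengths are in m, angles in rad, forces in N, time in s.
With the tool pointing down it reaches from about 0.375 to 0.925 m from the base axis. Payload 5.7 kg.
Tool frame: the origin (TCP) lies midway between the tips of the shut fingers; the grasp point (between the pads) lies 19 mm behind it; z points along the fingers, x is the direction in which the jaws open and shut, and the axes are right-handed (so a half turn about z gives the same grasp; the last joint's range is limited). The gripper opens to 88 mm and grips with 3 to 60 N. Pads are 20 mm wide; open, the fingers measure 115 mm over their backs; the gripper's body (75 mm by 178 mm) begins 61 mm behind the grasp point.
Start: joints at [-1.331, 0.359, 1.51, -0, 1.272, -0.115], TCP at [0.208, -0.563, 0.223] pointing down, gripper open.
Joint ranges: [-2.97, 2.97], [-1.01, 2.36], [0.21, 2.38], [-0.96, 4.11], [0.2, 2.71], [-2.98, 2.98]. Speed limits (rad/s): [2.39, 2.39, 3.14, 3.14, 3.14, 3.14].

INTERFACE

Orientations are given as a unit quaternion [x, y, z, w].
In Python, from bench import move_ptp, servo_line, goto_joints, move_gripper, sleep, inverse_kinematics, capture, PlanningError, close_job, spot_in, silhouettes, current_clock, current_joint_pos, current_qvel, current_joint_torque, current_position, current_orientation, current_force, current_torque, current_finger_gap gives the robot as it stands. Calls block until the motion is done:
- move_ptp(position, orientation): joint-space move of the TCP to a pose.
- servo_line(position, orientation=None, rate=0.15, contact_N=None): straight line of the TCP; orientation=None keeps the orientation; rate is the mean speed in m/s. With contact_N (N) it stops when the force on the tool has changed by that much, and returns True; else False.
- goto_joints(angles): joint-space move.
- move_gripper(opening): finger opening in m; the grip force is fixed at half the most; returns when the fingers have stopped.
- sleep(seconds).
- inverse_kinematics(position, orientation): joint angles nearest the present ones, or None.
- capture(name): name is "scene" or "top" or "wrist"; returns a dict with "image" (384x512x3 uint8, blue, green, red), "range_z" (384x512 float32, m along the optical axis (not along the pixel's ray), 0 where there is no reading), "intrinsics" (3x3 intrinsics, pixels), "R" (3x3) and "t" (3): a world point X has camera coordinates R X + t. Camera axes: x right, y down, z forward; pixel columns grow to the right and rows downward; lengths in m; the calibration is good to about 2 mm. The wrist camera is an equidistant fisheye: a pixel r from the principal point sees the ray r / f radians off the axis. A picture is of the moment at which its call begins.
A pose or a line that the arm cannot do raises PlanningError and nothing moves.
- close_job(): hands the job in, once; it reports no verdict.
Trained networks look in the newest picture that a camera, given by its name, has taken for a name from the list of things; names that differ only in an ending like _2 or _b are one class to them, and where a whole thing is asked for, a point or a joint stands for the part that bears it (a point fixed in the world has none). Each returns a list of dicts, best first, with "conf" (0 to 1); they miss things now and then, are a little off and sometimes report something else, mostly with a low value. They report only what shows in the picture. A call takes as long as a camera call. They do not tell look-alikes from the thing itself.
- spot_in(camera, query): "xy" ([column, row] in pixels, amid what is visible of it).
- silhouettes(camera, query): "region" (384x512 bool, what is visible of it) and "xy" ([column, row] in pixels, amid what is visible of it).
Readings, each from a call of its own:
- current_clock(): time.
- current_joint_pos(): joint angles.
- current_qvel(): joint speeds.
- current_joint_torque(): joint torques, N m.
- current_position(): TCP position.
- current_orientation(): TCP orientation.
- current_force(): force on the tool from outside, world axes, zero at the start.
- current_torque(): the same for the moment, N m.
- current_finger_gap(): finger opening in m.
Only numpy, scipy, OpenCV 4.12 (cv2) and the standard library are available. Lean on these libraries where they do the work, as an engineer would, in place of code of your own. Each camera call takes 0.05 s, during which the arm holds its last target. There are 200 camera calls.

TASK

The ratchet turntable on the bench has been fed one notch too far. With a fingertip, tip the pawl's thumb lever away from the wheel so that the pawl lifts and stays up, push one of the wheel's upright pegs to turn the wheel backward (clockwise seen from above) by one notch, then tip the pawl back down so that it drops fully into the new notch. Only push, gently, and never grip anything; leave the wooden ring seated on its spindle and everything else where it stands.

Things in the scene. Friction and masses are not known exactly. Their poses are not given: they have to be found in the camera images.
- turntable: Fixed turntable: plywood board 260 x 290 x 20 mm with the ratchet wheel and pawl bracket. Origin at bench height on the wheel's vertical axis; z up; +y points from the axis to the pawl. The board reaches 130 mm either side in x, 115 mm to -y, 175 mm to +y. The grey bracket (60 mm wide, up to 70 mm above the bench) stands 96 to 148 mm from the axis.
- wheel_centre (a point): Point on the wheel's axis at its upper face, 38 mm above the bench. Steel disc, 172 mm diameter, with 10 saw teeth standing 10 mm up from that face in a ring 64 to 84 mm from the axis. A 12 mm spindle stands at the centre, up to 90 mm above the bench.
- peg0 (a point): Middle of one of the wheel's four equal upright steel pegs, 12 mm diameter, standing 45 mm up from the wheel's face, 50 mm from the axis; this point is half-way up (60 mm above the bench). It turns with the wheel. With the wheel joint at 0 this peg stands 45 degrees counterclockwise (from above) from the pawl.
- peg1 (a point): Middle of one of the wheel's four equal upright steel pegs, 12 mm diameter, standing 45 mm up from the wheel's face, 50 mm from the axis; this point is half-way up (60 mm above the bench). It turns with the wheel. With the wheel joint at 0 this peg stands 135 degrees counterclockwise (from above) from the pawl.
- peg2 (a point): Middle of one of the wheel's four equal upright steel pegs, 12 mm diameter, standing 45 mm up from the wheel's face, 50 mm from the axis; this point is half-way up (60 mm above the bench). It turns with the wheel. With the wheel joint at 0 this peg stands 225 degrees counterclockwise (from above) from the pawl.
- peg3 (a point): Middle of one of the wheel's four equal upright steel pegs, 12 mm diameter, standing 45 mm up from the wheel's face, 50 mm from the axis; this point is half-way up (60 mm above the bench). It turns with the wheel. With the wheel joint at 0 this peg stands 315 degrees counterclockwise (from above) from the pawl.
- wheel (a joint): Turn in rad, growing counterclockwise from above (forward). Starts near 0 (within 0.08, play). One notch is 0.628: the next backward (clockwise) is at -0.628, where the pawl drops in fully for about -0.72 to -0.52. With the pawl down the teeth stop backward turning; forward, their ramps lift the pawl. Friction about 0.2 N m (4 N at a peg); stays where left.
- pawl (a joint): Tilt in rad: 0 = fully down in a notch, 0.8 = fully lifted, thumb lever against its stop away from the wheel. Top-heavy: left above about 0.5 it falls to 0.8 by itself, below about 0.35 it falls down by itself. The teeth are cleared above about 0.3.
- thumb_bar (a point): Middle of the thumb bar: level dark steel bar 34 mm long, 14 mm diameter, atop the pawl's thumb lever, 70 mm from the pivot (118 mm from the wheel's axis, 54 mm above the bench). Pawl down: 100 mm from the axis, 122 mm above the bench; lifted: 154 and 114 mm. Pushed away from the wheel it lifts the pawl, towards the wheel it lowers it; under 3 N.
- pawl_nose (a point): Middle of the underside of the pawl's nose, the 7 mm wide block that drops between the teeth, 74 mm from the wheel's axis when down.
- blank_centre (a point): Centre (half-way up) of the loose turned wooden ring, 44 mm diameter, 40 mm tall, dropped over the wheel's spindle and resting on the wheel's face. Leave it on.
- ferrule: Brass ferrule standing on the board, 28 mm diameter, 32 mm tall; origin under its centre. Leave it.
- stub: Small turned wooden stub standing on the board, 30 mm diameter, 45 mm tall; origin under its centre. Leave it.
- glue: White glue bottle, 52 mm diameter, 130 mm tall; origin under its centre. Leave it.
- driver: Screwdriver lying on the bench, 200 mm long. Leave it.
- bowl: White bowl, 120 mm diameter, 45 mm tall; origin under its centre. Leave it.
- tin: Red tin, 66 mm diameter, 100 mm tall; origin under its centre. Leave it.
Mind the look-alikes: they are no part of the job. What is shaped like the part that bears blank_centre but green or orange is not meant.

How it is judged:
On the way, in this order (a step that is already met when the one before it is completed fails the run):
1. the pawl is lifted out of the teeth, the wheel still in its first notch (value of joint pawl above 0.5 rad and value of joint wheel between -0.2 and 0.2 rad), for 0.2 s.
2. with the pawl up, the wheel is turned back one notch (value of joint pawl above 0.3 rad and value of joint wheel between -0.8 and -0.45 rad), for 0.2 s.
At the end, for the whole second after the job is handed in: The pawl is down in the next notch (pawl below 0.1 rad), the wheel stands one notch back (between -0.80 and -0.45 rad) and at rest, and the wooden ring is still seated on the wheel (value of joint pawl below 0.1 rad and value of joint wheel between -0.8 and -0.45 rad and velocity of joint wheel between -0.05 and 0.05 rad/s and velocity of joint pawl between -0.1 and 0.1 rad/s and height (world z) of blank_centre below 0.064 m); the robot touches nothing.
It fails at once if the wheel or the pawl is gripped or forced (the fingers press on it with over 25 N) (contact force between the fingers and wheel above 25 N or contact force between the fingers and pawl above 25 N).
It fails at once if the wheel is turned back by more than one and a half notches (value of joint wheel below -0.95 rad).
It fails at once if the wheel is turned forward past the tooth (value of joint wheel above 0.4 rad).
It fails at once if the wooden ring is lifted off the wheel's face (height (world z) of blank_centre above 0.07 m).
It fails at once if a bystander is lifted or pushed away (more than 25 mm) (distance of any of ferrule, stub, glue, driver, bowl, tin from where it was at the start of the episode above 0.025 m).
It also fails if it takes over 58 s, if anything falls off the work surface, if the arm or the gripper's body presses on something with over 40 N, if the wrist force passes 120 N, or if a joint passes its speed limit or range.

## Working session

There is one attempt and no reset: what is moved stays moved. The work goes in short steps, each a Python script; the robot and the scene stay as the last script left them, time stands still between calls to the robot, and variables do not carry over. Pictures are saved under pics/ and viewed, about 8 in all and at most 12, crops included, and the job is handed in when it is done.

```bash
mkdir -p pics
cat > h.py <<'E'
import numpy as np, cv2
from bench import *
def world(c,px,z=None,pix_depth=None):
    K,R,t=c["intrinsics"],c["R"],c["t"]
    ray=np.linalg.inv(K)@[px[0],px[1],1.]
    if z is not None:
        o=-R.T@t; d=R.T@ray; return o+d*(z-o[2])/d[2]
    return R.T@(ray*pix_depth-t)
def cloud(c):
    K,R,t=c["intrinsics"],c["R"],c["t"]; Z=c["range_z"]
    v,u=np.mgrid[:Z.shape[0],:Z.shape[1]]
    P=np.stack([(u-K[0,2])/K[0,0]*Z,(v-K[1,2])/K[1,1]*Z,Z],-1)
    P=(P-t)@R; P[Z==0]=np.nan; return P
E
python3 - <<'E'
from h import *
for n in("top","scene"):
    c=capture(n); cv2.imwrite(f"pics/{n}.png",c["image"]); P=cloud(c)
    print(n,c["intrinsics"].tolist(),(-c["R"].T@c["t"]).round(3))
    for q in["turntable","wheel_centre","peg0","thumb_bar","pawl_nose","blank_centre","ferrule","stub","glue","driver","bowl","tin"]:
        for d in spot_in(n,q)[:5]:
            x,y=d["xy"]; print(q,round(d["conf"],2),np.round([x,y]),P[int(y),int(x)].round(3))
print(current_clock())
E
```

```text
top [[433.50730030865225, 0.0, 251.03461196272784], [0.0, 433.50730030865225, 192.2002573760498], [0.0, 0.0, 1.0]] [ 0.368 -0.087  1.401]
turntable 0.93 [253. 204.] [ 0.561 -0.099  0.036]
wheel_centre 0.93 [258. 202.] [ 0.568 -0.115  0.031]
peg0 0.59 [266. 201.] [ 0.567 -0.142  0.084]
thumb_bar 0.68 [266. 201.] [ 0.568 -0.143  0.057]
thumb_bar 0.43 [233. 190.] [ 0.589 -0.041  0.131]
pawl_nose 0.47 [233. 193.] [ 0.58  -0.042  0.129]
blank_centre 0.62 [263. 142.] [ 0.763 -0.133  0.042]
blank_centre 0.59 [264. 199.] [ 0.569 -0.135  0.087]
blank_centre 0.55 [245. 269.] [ 0.357 -0.08   0.043]
blank_centre 0.46 [329. 216.] [ 0.525 -0.34   0.04 ]
ferrule 0.57 [219. 159.] [0.702 0.008 0.055]
glue 0.81 [365. 178.] [ 0.638 -0.447  0.09 ]
glue 0.69 [262. 200.] [ 0.567 -0.126  0.082]
driver 0.82 [399. 263.] [ 0.381 -0.563  0.025]
bowl 0.67 [125. 169.] [0.676 0.322 0.005]
bowl 0.61 [232. 194.] [ 0.577 -0.036  0.125]
bowl 0.29 [265. 200.] [ 0.568 -0.136  0.078]
tin 0.9 [108. 242.] [0.433 0.333 0.098]
scene [[494.34220630190833, 0.0, 259.06895477879044], [0.0, 494.34220630190833, 188.41113146059467
[... 174 characters left out ...]
0.619 -0.14   0.042]
peg0 0.63 [243. 222.] [ 0.584 -0.156  0.043]
peg0 0.44 [ 93. 258.] [ 0.407 -0.55   0.025]
thumb_bar 0.71 [278. 198.] [ 0.588 -0.03   0.054]
pawl_nose 0.59 [276. 197.] [ 0.575 -0.027  0.049]
blank_centre 0.65 [221. 174.] [ 0.383 -0.092  0.037]
blank_centre 0.58 [292. 264.] [ 0.782 -0.143  0.04 ]
blank_centre 0.54 [275. 200.] [ 0.593 -0.042  0.059]
blank_centre 0.49 [246. 211.] [ 0.576 -0.138  0.072]
blank_centre 0.48 [180. 243.] [ 0.529 -0.339  0.04 ]
stub 0.65 [273. 178.] [0.508 0.018 0.042]
glue 0.94 [164. 296.] [ 0.665 -0.469  0.084]
glue 0.52 [243. 221.] [ 0.584 -0.156  0.043]
driver 0.84 [ 91. 258.] [ 0.399 -0.555  0.026]
bowl 0.68 [376. 163.] [0.648 0.346 0.007]
1.3
```

Run:
```python
import cv2
a=cv2.imread("pics/top.png")[125:285,170:350]; b=cv2.imread("pics/scene.png")[120:320,140:380]
cv2.imwrite("pics/topc.png",cv2.resize(a,None,fx=3.7,fy=3.7,interpolation=2)); cv2.imwrite("pics/scenec.png",cv2.resize(b,None,fx=3,fy=3,interpolation=2))
```

```text
(no output)
```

View pics/topc.png

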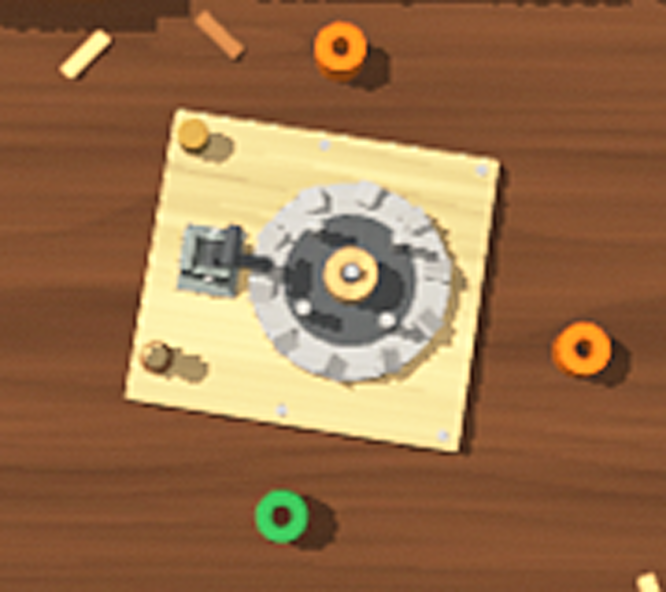

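View pics/scenec.png

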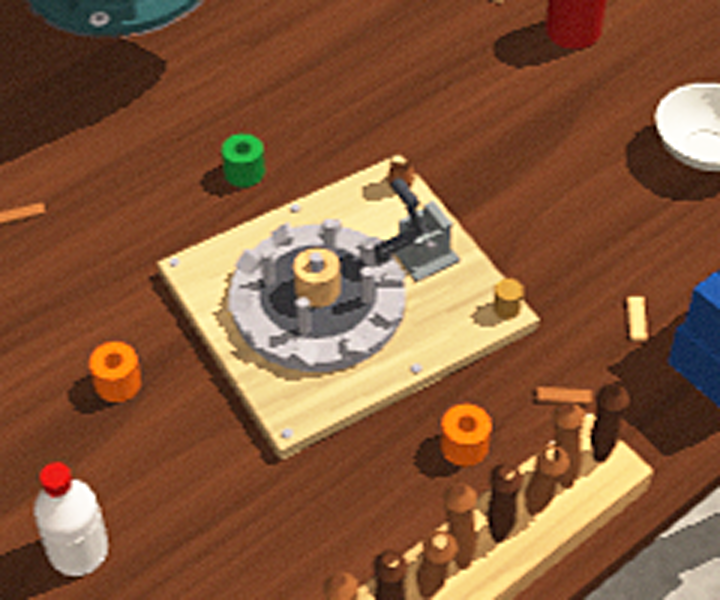

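Top crop: plywood board with the wheel. The wooden ring sits on the spindle at (350,272), the bracket and pawl at (210,260) and the thumb bar at (233,245). The ferrule is at (193,135) and the stub at (157,355).
Look-alikes of the ring: orange at (340,47), orange at (582,348) and green at (281,516). The one I mean is the natural-wood ring on the spindle. The pegs are visible at (303,307) and (387,320).

Run:
```python
from h import *
from scipy.optimize import least_squares
c=capture("top"); im=c["image"]; P=cloud(c)
sub=lambda m:(m)
m=silhouettes("top","turntable")[0]["region"]
# board outline using the plane z=0.02
k=cv2.convexHull(np.argwhere(m)[:,::-1].astype(np.int32))
pts=np.array([world(c,p,0.02)[:2] for p in k[:,0].astype(float)])
r=cv2.minAreaRect((pts*1000).astype(np.float32)); print("board rect mm",r)
box=cv2.boxPoints(r)/1000; print(box.round(3))
print("spindle top", world(c,(264.6,198.5),0.09).round(4))
for n,p in(("pegA",(303,307)),("pegB",(387,320))): print(n,world(c,(170+p[0]/3.7,125+p[1]/3.7),0.083).round(4))
# wheel disc via points z .034-.054 (heights) circle fit on outline
R=(P[...,2]>.03)&(P[...,2]<.056)&(np.hypot(P[...,0]-.57,P[...,1]+.132)<.1)
ct,_=cv2.findContours(R.astype(np.uint8),cv2.RETR_EXTERNAL,2); ct=max(ct,key=cv2.contourArea)[:,0]
q=np.array([world(c,p,.04)[:2] for p in ct.astype(float)])
f=least_squares(lambda v:np.hypot(q[:,0]-v[0],q[:,1]-v[1])-v[2],[.57,-.132,.086],loss="soft_l1",f_scale=.002); print("wheel",f.x.round(4))
H=(P[...,2]>.095)&(np.hypot(P[...,0]-.57,P[...,1]+.1)<.2)
print("high pts",np.nanmean(P[H],0),H.sum(), np.argwhere(H).min(0),np.argwhere(H).max(0), P[H][:,2].max())
B=(P[...,2]>.06)&(P[...,2]<.075)&(P[...,1]>-.05)&(P[...,1]<.03)&(abs(P[...,0]-.58)<.08)
print("bracket",np.nanmedian(P[B],0))
# move to overlook with the wrist camera
move_ptp([.50,-.17,.36],current_orientation()); print(current_orientation(),current_clock())
w=capture("wrist"); cv2.imwrite("pics/wrist.png",cv2.resize(w["image"],(768,576)));print(w["R"],w["t"],w["intrinsics"])
```

```text
board rect mm ((577.3455810546875, -109.92672729492188), (292.07855224609375, 263.5145568847656), 81.8506088256836)
[[ 0.426 -0.236]
 [ 0.687 -0.273]
 [ 0.728  0.016]
 [ 0.468  0.053]]
spindle top [ 0.5705 -0.1371  0.09  ]
pegA [ 0.5418 -0.0986  0.083 ]
pegB [ 0.5318 -0.1682  0.083 ]
wheel [ 0.5717 -0.1386  0.0848]
high pts [ 0.58611866 -0.03980494  0.12500416] 55 [186 230] [197 235] 0.13214595729146003
bracket [ 0.58829426 -0.00821665  0.06606497]
[ 8.20488244e-01 -5.71663292e-01 -3.00258669e-04  1.79020020e-04] 3.2417
[[ 3.45392923e-01 -9.38457931e-01  6.63521078e-04]
 [-8.94423328e-01 -3.28972091e-01  3.02959194e-01]
 [-2.84096178e-01 -1.05233430e-01 -9.53003298e-01]] [-0.33301644  0.31273996  0.64576525] [[297.31863964   0.         255.17867698]
 [  0.         297.31863964 192.71407726]
 [  0.           0.           1.        ]]
```

View pics/wrist.png

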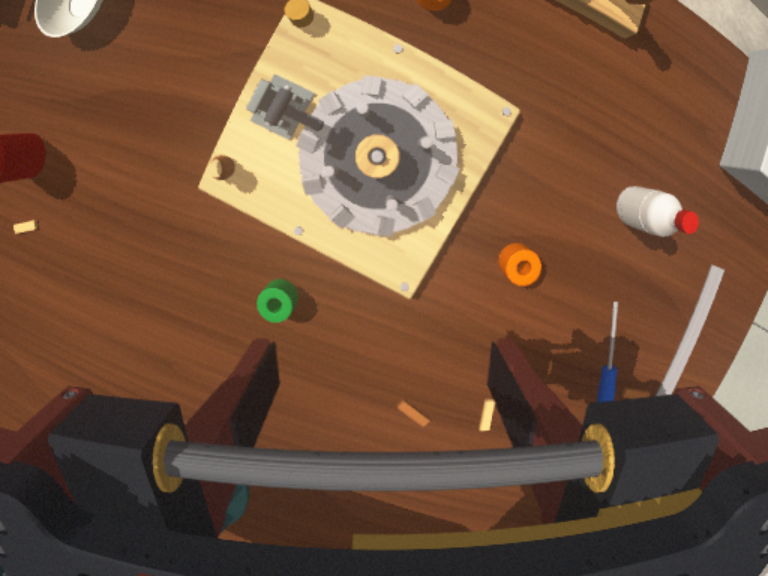

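Wrist view: board clear of obstacles, thumb bar at (285,103), pegs at (428,143), (393,205), and the natural-wood ring on the spindle at (377,156).

The frame agrees three ways: origin ≈ (0.5715,-0.1385) and pawl direction 81.85°. The bar is predicted at (.586,-.040), and it measures the same. Pegs at 45°/135° put the wheel at ≈ 0. Next I lift the pawl.

```bash
cat >> h.py <<'E'
O=np.array([.5715,-.1385]); A=np.radians(81.85); U=np.array([np.cos(A),np.sin(A)]); V=np.array([U[1],-U[0]])
ps=A-np.pi/2; Q=[np.cos(ps/2),np.sin(ps/2),0,0]
def W(x,y,z): return [*(O+x*V+y*U),z]
def tt(P): d=P[...,:2]-O; return np.stack([d@V,d@U,P[...,2]],-1)
def bar(c):
    T=tt(cloud(c)); H=(T[...,2]>.1)&(T[...,2]<.14)&(abs(T[...,0])<.03)&(T[...,1]>.08)&(T[...,1]<.18)
    return np.nanmedian(T[H],0).round(4),int(H.sum())
E
python3 - <<'E'
from h import *
move_gripper(0); print(current_finger_gap(),bar(capture("top")))
move_ptp(W(0,.068,.20),Q)
servo_line(W(0,.068,.112),rate=.12); f0=current_force(); print(f0.round(1) if hasattr(f0,'round') else f0)
for y in(.08,.09,.10,.11,.118,.126):
    hit=servo_line(W(0,y,.112),rate=.04,contact_N=10); print(y,hit,np.round(np.array(current_force())-f0,1))
    if hit: break
c=capture("scene"); cv2.imwrite("pics/s2.png",cv2.resize(c["image"][130:290,170:360],None,fx=4,fy=4,interpolation=2))
servo_line(W(0,.085,.112)); servo_line(W(0,.05,.20),rate=.2)
move_ptp(W(-.045,-.066,.20),Q)
print(bar(capture("top")),bar(capture("scene")),current_clock())
c=capture("scene"); cv2.imwrite("pics/s3.png",cv2.resize(c["image"][130:290,170:360],None,fx=4,fy=4,interpolation=2))
E
```

```text
0.0006456374694080802 (array([0.0007, 0.0992, 0.1256]), 53)
[ 0.2 -0.2 -0.1]
0.08 False [ 0.6 -0.5  0.5]
0.09 False [-0.4 -0.3 -0.2]
0.1 False [-0.4  0.3  0.7]
0.11 False [-0.   0.5  0.6]
0.118 False [ 0.1  1.3 -0.1]
0.126 False [-0.5 -0.2  0.2]
(array([0.0005, 0.1425, 0.1234]), 59) (array([0.0058, 0.1414, 0.1222]), 71) 10.5167
```

View pics/s3.png

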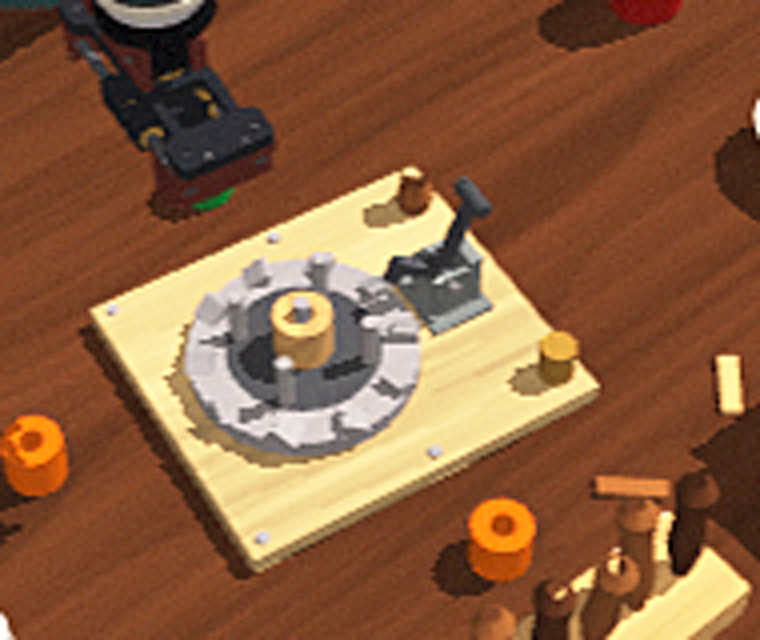

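The pawl is up (bar at crop (475,197)), but the measured bar y of 142 mm is short of the 154 mm expected at the stop. I'll re-measure now that time has passed.

Run:
```python
from h import *
for n in("top","scene"):
    c=capture(n); T=tt(cloud(c)); H=(T[...,2]>.095)&(T[...,2]<.15)&(abs(T[...,0])<.04)&(T[...,1]>.08)&(T[...,1]<.2)
    p=T[H]; i=np.argsort(p[:,1]); print(n,bar(c),np.percentile(p,[2,25,50,75,98],axis=0).round(3).tolist())
    # expected pixel of the bar centre at candidates
    for f in(0,.6,.7,.8):
        t=f-.26; X=np.array(W(0,.118+.07*np.sin(t),.054+.07*np.cos(t))); q=c["R"]@X+c["t"]; q=c["intrinsics"]@(q/q[2]); print(f,q[:2].round(1))
    cv2.imwrite(f"pics/{n}4.png",c["image"])
t=cv2.imread("pics/top4.png")[160:230,205:300]; cv2.imwrite("pics/top4c.png",cv2.resize(t,None,fx=8,fy=8,interpolation=2))
```

```text
top (array([-1.000e-04,  1.429e-01,  1.241e-01]), 58) [[-0.015, 0.131, 0.096], [-0.006, 0.138, 0.119], [0.0, 0.142, 0.124], [0.006, 0.146, 0.126], [0.016, 0.151, 0.13]]
0 [232.4 191.5]
0.6 [218.8 189.5]
0.7 [216.8 189.3]
0.8 [214.8 189.2]
scene (array([0.006 , 0.1416, 0.1222]), 69) [[-0.014, 0.134, 0.096], [-0.001, 0.139, 0.112], [0.005, 0.141, 0.121], [0.011, 0.145, 0.124], [0.02, 0.151, 0.127]]
0 [274.4 184.1]
0.6 [286.4 178.9]
0.7 [288.2 178.6]
0.8 [289.9 178.6]
```

View pics/top4c.png

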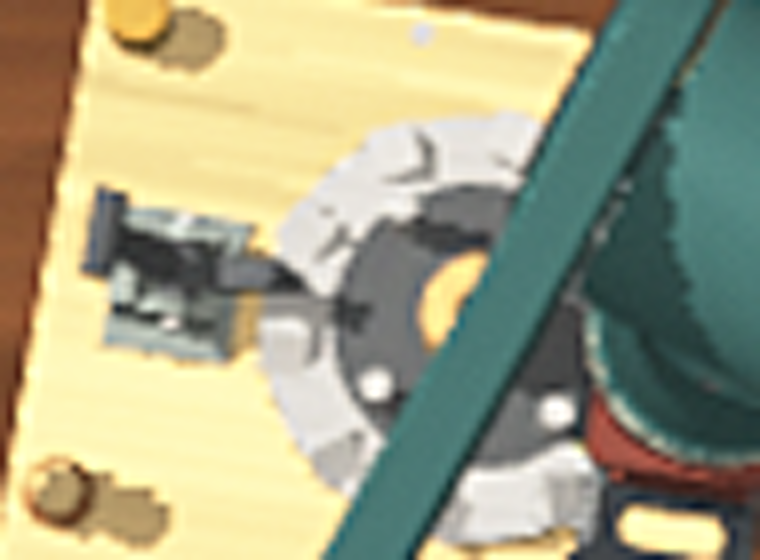

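In the top crop the bar is at (105,232), which gives pawl ≈ 0.63–0.7. It is holding steady well above 0.5, and the pegs have not moved. Now I push peg1.

```bash
cat >> h.py <<'E'
def pegs(c):
    T=tt(cloud(c)); r=np.hypot(T[...,0],T[...,1]); M=(T[...,2]>.066)&(T[...,2]<.095)&(r>.038)&(r<.062)
    n,l,s,ce=cv2.connectedComponentsWithStats(M.astype(np.uint8)); out=[]
    for i in range(1,n):
        if s[i,4]<4: continue
        X=np.nanmedian(T[l==i],0); out.append((round(float(np.degrees(np.arctan2(-X[0],X[1])))%360,1),int(s[i,4]),X.round(3).tolist()))
    return out
E
python3 - <<'E'
from h import *
x=-.045
print(pegs(capture("scene")))
servo_line(W(x,-.066,.060),rate=.12); f0=np.array(current_force())
for y in(-.054,-.046,-.038,-.031,-.025):
    hit=servo_line(W(x,y,.060),rate=.04,contact_N=16); print(y,hit,np.round(np.array(current_force())-f0,1))
    if hit: break
c=capture("scene"); print(pegs(c),bar(c))
servo_line(W(x,-.05,.060)); servo_line(W(x,-.06,.20),rate=.2)
move_ptp([.45,-.32,.25],Q)
for n in("scene","top"):
    c=capture(n); print(pegs(c),bar(c)); cv2.imwrite(f"pics/{n}5.png",c["image"])
t=cv2.imread("pics/top5.png")[150:245,205:310]; cv2.imwrite("pics/top5c.png",cv2.resize(t,None,fx=6,fy=6,interpolation=2))
print(current_clock())
E
```

```text
[(42.7, 24, [-0.031, 0.034, 0.08]), (140.0, 27, [-0.03, -0.036, 0.08]), (312.1, 25, [0.04, 0.036, 0.079]), (228.1, 27, [0.04, -0.036, 0.079])]
-0.054 False [-1.   1.4  0.2]
-0.046 True [-1.6  0.1  1.8]
[(38.1, 25, [-0.029, 0.037, 0.08]), (309.9, 22, [0.041, 0.034, 0.079]), (226.3, 27, [0.038, -0.036, 0.08])] (array([0.0056, 0.1415, 0.1214]), 74)
[(38.7, 24, [-0.029, 0.037, 0.08]), (137.2, 25, [-0.032, -0.034, 0.081]), (308.8, 24, [0.042, 0.034, 0.08]), (227.6, 27, [0.039, -0.035, 0.08])] (array([0.0051, 0.1411, 0.122 ]), 71)
[(312.7, 12, [0.036, 0.033, 0.082]), (222.0, 14, [0.033, -0.037, 0.081]), (42.9, 13, [-0.035, 0.037, 0.083]), (132.2, 14, [-0.037, -0.033, 0.08])] (array([-0.0003,  0.1427,  0.1234]), 58)
14.625
```

View pics/top5c.png

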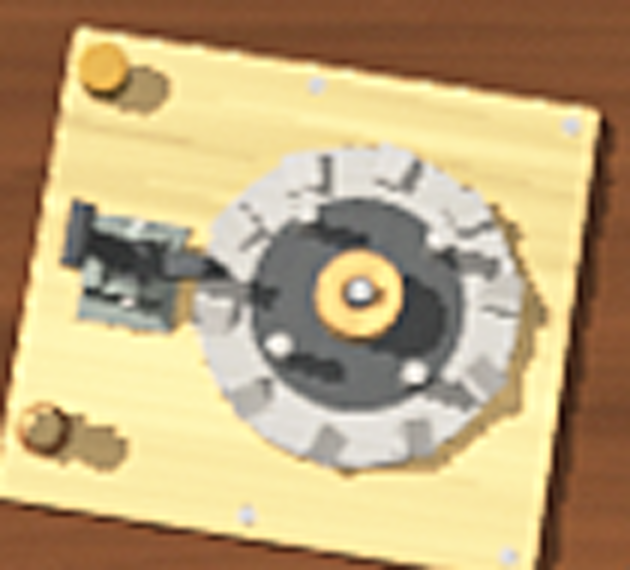

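The contact guard stopped the push at first touch, with the wheel only ≈ 2.5° back. The crop shows the pawl still up (bar at (80,235)) and the ring seated. I'll continue more slowly.

Run:
```python
from h import *
x=-.045
move_ptp(W(x,-.062,.15),Q); servo_line(W(x,-.062,.060),rate=.12); f0=np.array(current_force())
servo_line(W(x,-.054,.060),rate=.04)
for k in range(14):
    hit=servo_line(W(x,-.030,.060),rate=.015,contact_N=15); y=tt(np.array(current_position()))[1]
    print(hit,y.round(4),np.round(np.array(current_force())-f0,1))
    if not hit or current_clock()>32: break
c=capture("scene"); print(pegs(c),bar(c),current_clock())
```

```text
True -0.0481 [ 0.2 -0.8  1.5]
True -0.0461 [-1.1 -1.2  1.1]
True -0.0441 [-1.1 -1.7  0.6]
True -0.0421 [-0.3 -1.8  0.7]
False -0.0305 [-5.1 -4.9 -0.6]
[(13.0, 24, [-0.011, 0.048, 0.078]), (135.7, 25, [-0.037, -0.038, 0.078]), (285.5, 27, [0.052, 0.015, 0.08]), (202.2, 25, [0.019, -0.047, 0.081])] (array([0.0064, 0.1416, 0.123 ]), 70) 20.0083
```

Run:
```python
from h import *
x=-.045
for k in range(8):
    hit=servo_line(W(x,-.0235,.060),rate=.012,contact_N=15); print(hit,tt(np.array(current_position()))[1].round(4))
    if not hit: break
servo_line(W(x,-.045,.060),rate=.1); servo_line(W(x,-.06,.20),rate=.2)
move_ptp([.45,-.32,.25],Q)
for n in("scene","top"):
    c=capture(n); print(pegs(c),bar(c)); cv2.imwrite(f"pics/{n}6.png",c["image"])
t=cv2.imread("pics/top6.png")[150:245,205:310]; cv2.imwrite("pics/top6c.png",cv2.resize(t,None,fx=6,fy=6,interpolation=2))
print(current_clock())
```

```text
False -0.0237
[(100.2, 23, [-0.046, -0.008, 0.081]), (4.4, 25, [-0.004, 0.049, 0.078]), (194.3, 25, [0.013, -0.05, 0.081]), (277.4, 25, [0.053, 0.007, 0.079])] (array([0.0059, 0.1417, 0.1218]), 72)
[(279.1, 15, [0.049, 0.008, 0.081]), (9.9, 15, [-0.009, 0.049, 0.082]), (190.1, 13, [0.009, -0.049, 0.083]), (99.3, 13, [-0.049, -0.008, 0.084])] (array([-0.0002,  0.1432,  0.124 ]), 56)
22.6833
```

View pics/top6c.png

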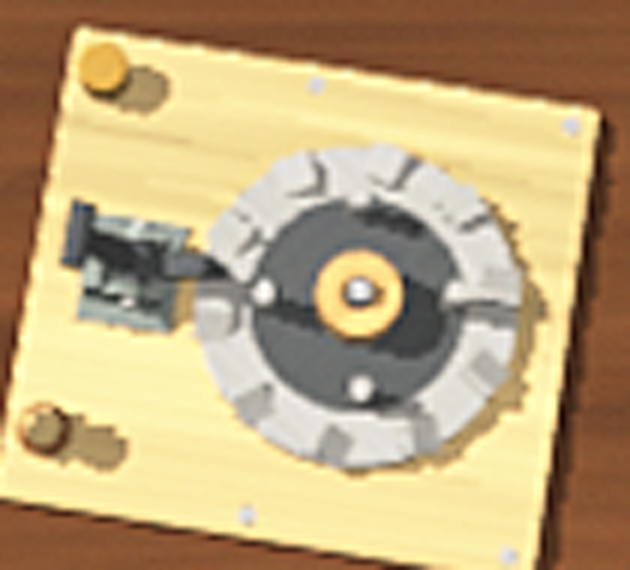

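The crop shows the pegs one notch back (top readings average −35.4° ≈ −0.62 rad). The pawl is still up with the bar at (80,235), and the ring is seated. Now I tip the pawl down from outside.

Run:
```python
from h import *
move_ptp(W(0,.190,.20),Q); servo_line(W(0,.190,.110),rate=.12)
for y in(.165,.15,.14,.13,.121):
    hit=servo_line(W(0,y,.110),rate=.035,contact_N=12); print(y,hit,tt(np.array(current_position()))[1].round(4))
    if hit and y<.135: break
print(bar(capture("scene")))
servo_line(W(0,.16,.110)); servo_line(W(0,.18,.20),rate=.2); move_ptp([.45,-.32,.25],Q)
for n in("scene","top"):
    c=capture(n); print(pegs(c),bar(c)); cv2.imwrite(f"pics/{n}7.png",c["image"])
t=cv2.imread("pics/scene7.png")[130:290,170:360]; cv2.imwrite("pics/s7c.png",cv2.resize(t,None,fx=4,fy=4,interpolation=2))
print(current_clock())
```

```text
0.165 False 0.165
0.15 False 0.1498
0.14 False 0.1398
0.13 False 0.1297
0.121 False 0.1208
(array([0.0093, 0.1064, 0.1266]), 108)
[(100.6, 23, [-0.046, -0.009, 0.08]), (6.6, 26, [-0.006, 0.049, 0.078]), (194.3, 25, [0.013, -0.049, 0.08]), (278.0, 25, [0.054, 0.008, 0.08])] (array([0.0057, 0.0986, 0.126 ]), 57)
[(279.3, 17, [0.048, 0.008, 0.082]), (10.5, 15, [-0.009, 0.049, 0.083]), (188.5, 15, [0.007, -0.049, 0.083]), (99.7, 14, [-0.05, -0.008, 0.082])] (array([0.0004, 0.0992, 0.1265]), 53)
30.4167
```

View pics/s7c.png

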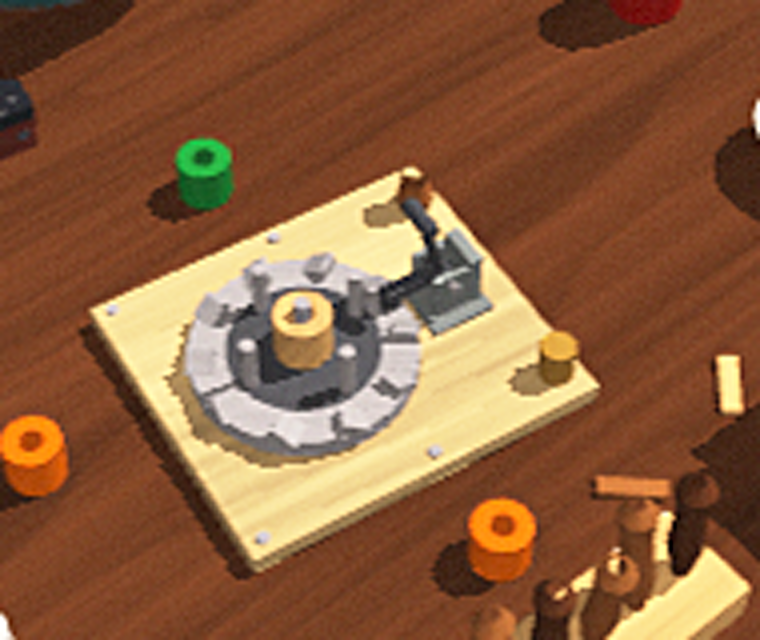

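The pawl is back at exactly its initial "down" reading (bar at crop (418,215), 99.2 mm from the axis and 0.1265 m surface height; before, 99.2 mm and 0.1256 m). The wheel is at ≈ −0.62, the ring at (302,328) is seated, and the ferrule and stub are unmoved. I'm handing it in.

```bash
python3 -c "
from bench import *
close_job(); print('done')"
```

```text
the job is handed in; nothing more can be done
done
```

The turntable is one notch back with the pawl down in the new notch, and I handed the job in at about 30 s of the 58 s allowed. With the fingers shut I tipped the thumb bar outward, pushed peg1 clockwise, then tipped the bar back and drew the arm clear.

**Last checks:**
- **Wheel:** it stands at about −0.62 rad, from the four pegs in the top camera. The scene camera's peg angles scatter by a few degrees but agree.
- **Pawl:** the thumb bar is back at its starting position, 99.2 mm from the axis in both pictures, so the pawl reads fully down.
- **Ring and bystanders:** the ring is seated, and the ferrule and stub stand where they were. I did not measure the others again after the last move.

**What did not go as expected:**
- **Pawl lift:** after the lift the pawl measured about 0.63–0.7 rad, not its 0.8 stop. It stayed there, above the 0.5 needed, until I tipped it back.
- **Peg push:** the first push stopped at its 16 N guard with the wheel only about 3° back. A second, slower push stopped four times at a 15 N guard before it went through. I recorded no peak forces, so I can only infer from those guards that the 25 N limit was kept.

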